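Crank a specimen carrier home in the stage loader

ROBOT

A 7-joint arm with a two-finger parallel gripper is mounted at the origin on the work surface. World frame = base frame: x ahead of the robot, y to its left, z up, the work surface at z = 0. Lengths are in m, angles in rad, forces in N, time in s.
With the tool pointing down it reaches from about 0.425 to 0.925 m from the base axis. Payload 6.8 kg.
Tool frame: the origin (TCP) lies at the very end of the fingers, on their centre line; the grasp point (between the pads) lies 19 mm behind it; z points along the fingers, y is the line along which they close (so a half turn about z gives the same grasp; the last joint's range is limited). The gripper opens to 85 mm and grips with 20 to 120 N. Pads are 22 mm wide; open, the fingers measure 114 mm over their backs; the gripper's body (76 mm by 85 mm) begins 54 mm behind the grasp point. The pads swing forward as they close: fully open they stand 13 mm farther back than shut.
Start: joints at [1.024, 0.477, 0.022, 1.555, -0.011, 1.109, -0.083], TCP at [0.287, -0.611, 0.231] pointing down, gripper open.
Joint ranges: [-2.96, 2.96], [-0.34, 2.1], [-1.41, 1.46], [0.24, 2.44], [-1.37, 4.51], [0.17, 1.92], [-2.96, 2.96]. Speed limits (rad/s): [2.39, 2.39, 3.14, 3.14, 3.14, 3.14, 3.14].

INTERFACE

Orientations are given as a rotation vector (axis times angle).
In Python, from bench import monitor, optics, r gives the robot as it stands.
- The arm moves only by the shell command python3 -m crank 'ROWS' [OPENING] [FORCE]. ROWS is JSON, a list of rows, each a list of 2 entries, a list of its own where there are three numbers: the shift along the tool's x, y, z in cm, then the turn, a rotation vector about the tool's x, y, z in rad. A call has 1 to 5 rows; each row shifts and turns the commanded pose from where the row before left it, along the tool's axes as they then stand; what a row does not reach is not made up. A row lasts 1/10 s, in which the tool goes at most 50 mm and 8.59 degrees, less where a joint would pass 70% of its speed; a pose out of reach is approached as far as the arm can. A call is refused whole if a number of a shift passes 5 or a number of a turn 0.15, either way. A call with a gripper value outside its range is refused whole. OPENING is the finger opening in cm, from 0 to 8.54, set as the call begins (- or left out, the last holds). The fingers move at their own pace and stop on an object; FORCE is the grip in N (left out, the last holds). Time passes only in rows, so rows that do not move let the fingers close. It gives the time, the measured TCP pose, the force, the opening and the grip force at its end, in the units of the state.
- monitor.get_obs(): the state, without advancing time (a new reading comes with each control period).
- optics.grab_frame(name): name is "scene" or "top"; returns (picture, depth): 384x512x3 uint8, red, green, blue; 384x512 float32, m along the optical axis (not along the pixel's ray), 0 where there is no reading.
- optics.camera_model(name): a dict with "vertical_fov" (degrees; the focal length in pixels is half the picture's height over the tangent of half this angle, whatever the lens; pixels are square), "cx", "cy" (the principal point, pixels), "R" (3x3) and "t" (3): a world point X has camera coordinates R X + t. Camera axes: x right, y down, z forward; pixel columns grow to the right and rows downward; lengths in m; the calibration is good to about 2 mm. A picture is of the moment at which its call begins. camera_model takes no time and is no camera call.
- r.hand_in(): hands the job in; it is judged then, once.
The state is a dict: "clock": time; "joints": joint angles; "qvel": joint speeds; "tau": joint torques, N m; "tcp_pos": TCP position; "orientation": TCP orientation; "contact_force": force on the tool from outside, world axes, zero at the start; "moment": the same for the moment, N m; "grip_width": finger opening in m; "gripper_force": force on a finger pad.
Only numpy, scipy, OpenCV 4.12 (cv2) and the standard library are available. Lean on these libraries where they do the work, as an engineer would, in place of code of your own. Each camera call takes 0.05 s, during which the arm holds its last target. There are 200 camera calls.

TASK

Lift the specimen carrier by its orange fin and set it flat in the loader's channel just ahead of the pusher, then take the crank's loose sleeve between the fingers and wind clockwise, keeping hold of the sleeve for as long as the crank turns, until the carrier is pressed snugly against the hidden stop in the dock. Feel for the crank stiffening and stop there, do not force it; then let go, leaving the carrier under pressure and the other things undisturbed.

Things in the scene. Friction and masses are not known exactly. Their poses are not given: they have to be found in the camera images.
- loader: Fixed stage loader. Origin on the bench under the channel's mid-width; y = push direction (pusher to dock), x = sideways to the gearbox, z up. Dark bed 100 (x) x 270 (y) mm, y -125 to 145; its top, 20 mm above the bench, is the channel floor; two guide rails 14 mm high, 66 mm apart inside, from y -75 to 145. White gearbox 80 x 90 x 83 mm high centred at x 135, y 0.
- pusher (a joint): Travel (m) of the blue pusher towards the dock, 14 mm per radian of crank; 0 to 14 mm at the start. Its black sprung nose has its face at loader y = -80 mm + travel, 23 to 43 mm above the bench; the nose gives 1 mm per 7 N, up to 8 mm.
- crank (a joint): Crank angle (rad), grows clockwise seen from above, which drives the pusher to the dock; at 0 the arm points along the loader's -y. No end stop in the needed travel; stays where left. Turning takes about 4 N at the sleeve; each further newton there presses the carrier with about 3.6 N. Let go, it gives back by itself any pressure above about 14 N, which is fine.
- crank_axis (a point): Point on the crank's vertical axis, at the sleeve's mid-height (146 mm above the bench); loader x = 135 mm, y = 0.
- sleeve_mid (a point): Centre of the crank's upright grip sleeve: black cylinder with two red bands, 20 mm diameter, 60 mm tall (117 to 177 mm above the bench), 50 mm from the crank's axis. It spins freely on its pin, so the gripper may keep its heading while winding. The steel crank arm lies below it, top at 115 mm.
- fin (a point): Point in the orange lifting fin of the carrier, 44 mm above the carrier's underside. The fin is 12 mm thick (carrier x), 34 mm long (carrier y), and stands from 22 to 58 mm above the underside. Its axes are the carrier's: z up, y along the carrier's length.
- carrier_mid (a point): Centre of the block of the specimen carrier, 11 mm above its underside: loose aluminium block 60 (x) x 70 (y) x 22 mm high, about 0.3 kg, a dark and white disc and the orange fin on top. It goes in with its length along the channel, either way round, with 3 mm play each side. Pressed on the dock it is snug from 5 N; its window cracks above 40 N.
- dock: Aluminium dock closing the channel's end, brass-ringed window on its hood; origin and axes as the loader's. Hood from y 82 to 147 mm, underside 82 mm above the bench; back wall at y 127. Inside is the hidden stop that the carrier meets, an adjustable pad with its face anywhere from y 86 to 110 mm, not measured: find it by feel.
- jar: Bystander: small jar with white cap, 50 mm diameter, 70 mm tall; origin under its centre.
- seal_ring: Bystander: brass ring, 70 mm outside, 12 mm high; origin under its centre.
- slide_tray: Bystander: blue tray with partitions, 90 x 120 x 25 mm; origin under its centre.
Things that resemble listed ones, but are neither listed nor needed, are in the scene too. What is shaped like the part that bears fin but blue or green is not meant.

How it is judged:
On the way, in this order (a step that is already met when the one before it is completed fails the run):
1. the carrier lies flat in the channel, ahead of the pusher and not yet in the dock, let go (z of carrier_mid in the frame of loader between 0.027 and 0.035 m and x of carrier_mid in the frame of loader between -0.006 and 0.006 m and y of carrier_mid in the frame of loader between -0.05 and 0.02 m and contact force between the fingers and carrier below 0.1 N), for 0.2 s.
2. the crank, wound by its sleeve gripped between the fingers, has driven the carrier most of the way (y of carrier_mid in the frame of loader above 0.035 m and contact force between the fingers and sleeve above 16 N and value of joint crank above 4.5 rad and contact force between pusher and carrier above 0.2 N), for 0.1 s.
At the end, for the whole second after the job is handed in: The carrier lies flat in the channel, pressed by the pusher against the dock's hidden stop with 5 to 40 N, everything at rest and let go, the crank staying where it was left (contact force between carrier and dock between 5 and 40 N and contact force between pusher and carrier above 3 N and y of carrier_mid in the frame of loader above 0.046 m and z of carrier_mid in the frame of loader between 0.026 and 0.036 m and angle between carrier_mid's own z axis and vertical below 0.1 rad and linear speed of carrier below 0.01 m/s and velocity of joint crank between -0.05 and 0.05 rad/s); the robot touches nothing.
It fails at once if the carrier pressed against the dock with more than 40 N (window cracks) (contact force between carrier and dock above 40 N).
It fails at once if the crank wound forward while the fingers are not holding the sleeve (velocity of joint crank above 0.2 rad/s and contact force between the fingers and sleeve below 0.3 N).
It fails at once if a bystander moved more than 15 mm (distance of any of jar, seal_ring, slide_tray from where it was at the start of the episode above 0.015 m).
It also fails if it takes over 72 s, if anything falls off the work surface, if the arm or the gripper's body presses on something with over 40 N, if the wrist force passes 120 N, or if a joint passes its speed limit or range.

## Working session

There is one attempt and no reset: what is moved stays moved. The work goes in short steps, Python scripts to look and compute and a shell command to move; the robot and the scene stay as the last step left them, time stands still between calls to the robot, and variables do not carry over. Pictures are saved under pics/ and viewed, at most 10 in all, crops included, and the job is handed in when it is done.

```bash
ls; mkdir -p pics
python3 - <<'E'
from bench import monitor, optics, r
import cv2, numpy as np
for n in("scene","top"):
    p,d=optics.grab_frame(n); cv2.imwrite(f"pics/{n}0.png",p[:,:,::-1]); np.savez(f"{n}0.npz",p=p,d=d)
    m=optics.camera_model(n); print(n,m, (d>0).mean())
print(monitor.get_obs())
E
```

```text
pics
scene {'vertical_fov': 52.56372910527276, 'cx': 258.1896993233773, 'cy': 189.9829491620936, 'R': array([[-0.70280087,  0.71133145, -0.00886018],
       [ 0.50895848,  0.49407506, -0.70487666],
       [-0.49702334, -0.49989739, -0.70927456]]), 't': array([ 0.37488068, -0.1616926 ,  1.37053156])} 0.9960072835286459
top {'vertical_fov': 57.31914921015462, 'cx': 254.57870051339995, 'cy': 192.59840853300213, 'R': array([[-0.02968392, -0.9993755 , -0.01916974],
       [-0.98181929,  0.0327489 , -0.18697161],
       [ 0.18748264,  0.01327117, -0.98217826]]), 't': array([-0.02306722,  0.49994868,  0.94178112])} 0.99603271484375
{'clock': 0.1, 'joints': array([ 1.02390628,  0.47774318,  0.02239114,  1.55631726, -0.01151097,
        1.1093004 , -0.08312125]), 'qvel': array([-0.00016714, -0.00152683, -0.00021704, -0.00287739,  0.00093265,
       -0.00065326, -0.00085969]), 'tau': array([ 3.76847616e-03, -5.97766900e+01,  1.61329083e+00, -2.81957084e+01,
        1.27672817e-02,  5.03268719e-03,  2.02035261e-05]), 'tcp_pos': array([ 0.28651742, -0.61060253,  0.23042153]), 'orientation': array([-3.06477444e+00, -6.83317963e-01,  7.60634447e-04]), 'contact_force': array([ 1.13967854, -0.06876582, -0.77568704]), 'moment': array([ 0.02095009, -0.00682248,  0.00469396]), 'gripper_force': 0.0, 'grip_width': 0.085204524803146}
```

View pics/top0.png

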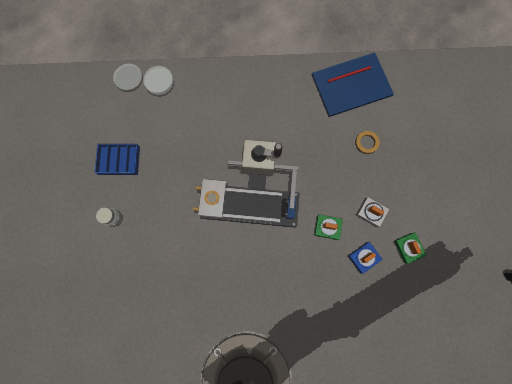

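View pics/scene0.png

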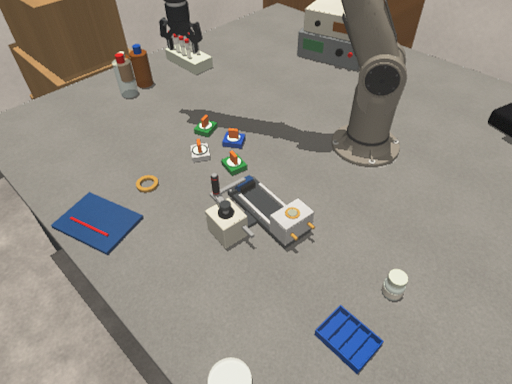

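The top view shows the loader with its dock at about (212,199), its pusher at (292,195), and the gearbox at (259,155) with the sleeve at (278,149). The aluminium carrier is at (374,211). The blue and green ones are decoys. The scene view agrees: carrier at (200,150), sleeve at (215,184).

```bash
cat > h.py <<'E'
import numpy as np, cv2
from scipy.spatial.transform import Rotation as Ro
from bench import monitor, optics, r
def cloud(n,d):
    m=optics.camera_model(n); h,w=d.shape; f=h/2/np.tan(np.radians(m["vertical_fov"]/2))
    v,u=np.mgrid[:h,:w]; c=np.dstack([(u-m["cx"])/f*d,(v-m["cy"])/f*d,d])
    return (c-m["t"])@m["R"]   # R^T (c-t)
def ray(n,u,v,z):
    m=optics.camera_model(n); f=192/np.tan(np.radians(m["vertical_fov"]/2))
    C=-m["R"].T@m["t"]; D=m["R"].T@np.array([(u-m["cx"])/f,(v-m["cy"])/f,1]); return C+D*(z-C[2])/D[2]
E
python3 - <<'E'
from h import *
big=[]
for n,(u0,v0,w,h) in dict(top=(190,125,210,150),scene=(170,105,160,150)).items():
    z=np.load(n+"0.npz"); P=cloud(n,z["d"]); np.save(n+"P.npy",P)
    c=cv2.resize(z["p"][v0:v0+h,u0:u0+w,::-1],None,fx=2.1*(1 if n=="top" else 1) ,fy=2.1,interpolation=cv2.INTER_CUBIC); big.append(c)
cv2.imwrite("pics/z.png",np.hstack(big)); print(np.hstack(big).shape)
z=np.load("top0.npz"); P=np.load("topP.npy"); p=z["p"]
hsv=cv2.cvtColor(p,cv2.COLOR_RGB2HSV)
H=P[...,2]
def rect(m,name):
    X=P[m][:,:2].astype(np.float32); (c,s,a)=cv2.minAreaRect(X*1000); print(name,m.sum(),"c",np.round(c,1),"s",np.round(s,1),"a",round(a,1),"z",np.round(np.percentile(H[m],[5,50,95])*1000))
roi=np.zeros(H.shape,bool)
def box(u0,v0,u1,v1):
    b=roi.copy(); b[v0:v1,u0:u1]=1; return b
print("table z",np.median(H[250:300,150:200]))
rect(box(235,135,272,180)&(H>.075)&(H<.09),"gearbox top")
rect(box(190,170,235,230)&(H>.075),"dock hood")
for nm,b in dict(all=box(185,170,310,235)).items(): rect(b&(H>.012)&(H<.03),"bed")
rect(box(270,140,285,160)&(H>.16),"sleevetop")
rect(box(355,195,392,228)&(H>.012)&(H<.03),"carrier block")
rect(box(355,195,392,228)&(H>.045),"fin top")
o=box(355,195,392,228)&(hsv[...,0]<16)&(hsv[...,1]>150)&(hsv[...,2]>90); rect(o,"orange"); rect(box(355,195,392,228)&(H>.008),"carrier all")
b=box(185,170,310,235)
for k in (H>.028)&(H<.040)&b,: rect(k,"rails")
z=np.load("scene0.npz"); P=np.load("sceneP.npy"); H=P[...,2]
rect(box(208,165,222,200)&(H>.16),"S sleeve top"); rect(box(200,195,250,245)&(H>.075)&(H<.09),"S gearbox top"); rect(box(185,135,214,165)&(H>.045),"S fin top");rect(box(185,135,214,165)&(H>.012)&(H<.03),"S block")
rect(box(185,135,214,165)&(H>.008),"S carrier all")
E
```

```text
(315, 777, 3)
table z -6.477880421126365e-05
gearbox top 637 c [601.  -49.7] s [82.4 80.5] a 83.7 z [79. 83. 88.]
dock hood 894 c [413.5  47. ] s [262.  102.2] a 23.4 z [85. 88. 92.]
bed 2093 c [491.6 -31.5] s [266.2 146.5] a 82.8 z [14. 20. 24.]
sleevetop 63 c [455.3 -82.2] s [ 18.8 289.1] a 81.7 z [164. 179. 184.]
carrier block 452 c [ 438.8 -373.8] s [69.8 61.3] a 57.5 z [17. 22. 26.]
fin top 77 c [ 385.7 -217. ] s [ 31.3 359. ] a 18.6 z [  48.   57. 1018.]
orange 49 c [ 438.1 -374.1] s [32.9 11.1] a 59.6 z [54. 57. 60.]
carrier all 564 c [ 367.  -241.3] s [ 86.3 384. ] a 28.4 z [15. 23. 58.]
rails 450 c [495.1 -19.3] s [253.  142.7] a 86.0 z [30. 34. 37.]
S sleeve top 73 c [802.3 198. ] s [749.9  19. ] a 54.7 z [162. 176. 184.]
S gearbox top 664 c [602.2 -53.5] s [91.7 80.6] a 83.5 z [78. 83. 88.]
S fin top 35 c [724.9  55.9] s [1071.4   11.6] a 56.3 z [ 46.  57. 861.]
S block 234 c [ 439.4 -372.1] s [72.8 59.6] a 57.5 z [16. 22. 26.]
S carrier all 302 c [711.5  55.3] s [1086.2   59.6] a 57.5 z [11. 22. 57.]
```

View pics/z.png

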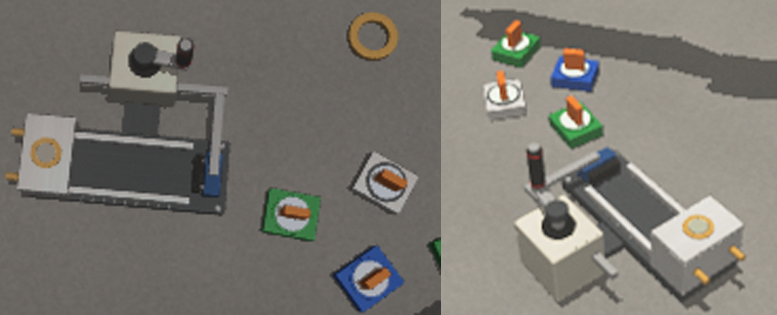

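The crop confirms both parts: the carrier's fin is aligned with the block's long side, and the sleeve stands at the pusher end of the crank, off the gearbox. Next I'll fit the loader frame.

Run:
```python
from h import *
from scipy.optimize import minimize
def prep(n,b):
    P=np.load(n+"P.npy"); u0,v0,u1,v1=b; return P[v0:v1,u0:u1].reshape(-1,3)
T=prep("top",(185,128,310,235)); S=prep("scene",(195,165,330,250))
def fr(X,o,a):
    y=np.array([np.cos(a),np.sin(a)]); x=np.array([y[1],-y[0]]); D=X[:,:2]-o; return np.c_[D@x,D@y,X[:,2]]*1000
for nm,X in(("T",T),("S",S)):
  a=np.radians(83.6); o=np.array([.602,-.051])-0.135*np.array([np.sin(a),-np.cos(a)])
  for it in range(2):
    L=fr(X,o,a)
    # rails: fit line through rail-top points on each side
    R=L[(L[:,2]>30)&(L[:,2]<37)&(L[:,1]>-60)&(L[:,1]<70)&(abs(L[:,0])<50)&(abs(L[:,0])>25)]
    for s in(-1,1):
        q=R[R[:,0]*s>0]; print(nm,"rail",s,len(q),np.round(np.polyfit(q[:,1],q[:,0],1),3),np.round(np.percentile(q[:,0],[5,95]),1))
    G=L[(L[:,2]>80)&(L[:,2]<86)&(abs(L[:,0]-135)<55)&(abs(L[:,1])<60)]
    print("gear x",np.round(np.percentile(G[:,0],[1,99])),"y",np.round(np.percentile(G[:,1],[1,99])))
    D=L[(L[:,2]>82)&(L[:,1]>60)&(abs(L[:,0])<60)&(L[:,1]<170)]; print("dock",np.round(np.percentile(D,[1,50,99],axis=0)).tolist())
    B=L[(L[:,2]>15)&(L[:,2]<25)&(abs(L[:,0])<60)]; print("bed",np.round(np.percentile(B,[1,99],axis=0)).tolist())
    sl=np.mean([np.polyfit(q[:,1],q[:,0],1)[0] for q in(R[R[:,0]<0],R[R[:,0]>0])]); a-=sl
  print("a",np.degrees(a),"o",o)
  q=L[(L[:,2]>170)&(L[:,2]<181)&(abs(L[:,0]-135)<80)&(abs(L[:,1])<80)]; print("sleeve top",len(q),np.round(np.median(q,0)),np.round(np.percentile(q,[2,98],axis=0)).tolist())
  q=L[(L[:,2]>95)&(L[:,2]<160)&(abs(L[:,0]-135)<20)&(abs(L[:,1])<20)];print("hub",len(q),np.round(np.percentile(q,[2,50,98],axis=0)).tolist())
print(Ro.from_rotvec(monitor.get_obs()["orientation"]).as_matrix().round(3))
```

```text
T rail -1 147 [ 1.1000e-02 -3.7683e+01] [-41.9 -33.4]
T rail 1 144 [1.1000e-02 3.7162e+01] [33.  42.1]
gear x [ 95. 173.] y [-45.  41.]
dock [[-48.0, 82.0, 84.0], [0.0, 113.0, 88.0], [50.0, 145.0, 93.0]]
bed [[-50.0, -124.0, 16.0], [49.0, 88.0, 24.0]]
T rail -1 145 [-2.0000e-03 -3.7632e+01] [-41.8 -33.5]
T rail 1 145 [1.000e-03 3.708e+01] [32.7 41.5]
gear x [ 95. 173.] y [-44.  42.]
dock [[-49.0, 82.0, 84.0], [-1.0, 113.0, 88.0], [49.0, 145.0, 93.0]]
bed [[-50.0, -124.0, 16.0], [49.0, 88.0, 24.0]]
a 82.97475904114094 o [ 0.46784133 -0.03595169]
sleeve top 35 [125. -51. 178.] [[119.0, -59.0, 174.0], [138.0, -41.0, 181.0]]
hub 118 [[120.0, -19.0, 107.0], [133.0, -3.0, 118.0], [147.0, 11.0, 121.0]]
S rail -1 86 [ 2.2000e-02 -3.7426e+01] [-42.  -33.1]
S rail 1 111 [2.2000e-02 3.7709e+01] [33.7 41.9]
gear x [ 96. 174.] y [-45.  42.]
dock [[-47.0, 82.0, 83.0], [6.0, 116.0, 88.0], [51.0, 146.0, 92.0]]
bed [[-51.0, -205.0, 15.0], [51.0, 144.0, 25.0]]
S rail -1 86 [  0.    -37.416] [-41.8 -33.2]
S rail 1 111 [ 0.  37.7] [33.5 41.6]
gear x [ 96. 173.] y [-42.  45.]
dock [[-49.0, 82.0, 83.0], [3.0, 117.0, 88.0], [48.0, 146.0, 92.0]]
bed [[-48.0, -206.0, 15.0], [50.0, 144.0, 25.0]]
a 82.34832681238719 o [ 0.46784133 -0.03595169]
sleeve top 34 [132. -44. 177.] [[121.0, -56.0, 171.0], [139.0, -39.0, 180.0]]
hub 114 [[122.0, -18.0, 101.0], [137.0, 5.0, 118.0], [148.0, 15.0, 122.0]]
[[ 0.905  0.425 -0.001]
 [ 0.425 -0.905  0.001]
 [-0.    -0.002 -1.   ]]
```

```bash
python3 -m crank '[[[4,-2.5,0],[0,0,0]],[[4,-2.5,0],[0,0,0]],[[4,-2.5,0],[0,0,0]],[[4,-2.5,0],[0,0,0]],[[4,-2.5,0],[0,0,0]]]' 5 60; python3 -m crank '[[[4,-2.5,0],[0,0,0]],[[0,0,1],[0,0,-0.141]],[[0,0,2],[0,0,-0.141]],[[0,0,2],[0,0,-0.141]],[[0,0,1],[0,0,-0.141]]]'
cat >> h.py <<'E'
A=np.radians(82.8); O=np.array([.4678,-.036])
YL=np.array([np.cos(A),np.sin(A)]); XL=np.array([YL[1],-YL[0]])
def W(x,y): return O+XL*x+YL*y        # loader m -> world xy
def to(xy,z,yaw=None):
    "print shift (cm, tool axes) and tool-z turn to reach world target"
    s=monitor.get_obs(); M=Ro.from_rotvec(s["orientation"]).as_matrix()
    d=M.T@(np.r_[xy,z]-s["tcp_pos"])*100; y=np.degrees(np.arctan2(M[1,0],M[0,0]))
    print("t",round(s["clock"],2),"shift",d.round(2),"yaw",y.round(2),"turn",None if yaw is None else round(-np.radians(yaw-y),3),"tilt",M[:,2].round(3),"F",s["contact_force"].round(1))
E
python3 - <<'E'
from h import *
to([.4385,-.3735],.029,57.6)
z,d=optics.grab_frame("scene"); P=cloud("scene",d); cv2.imwrite("pics/c.png",cv2.resize(z[90:200,120:300,::-1],None,fx=4,fy=4))
E
```

```text
clock: 0.6
tcp_pos: [0.4153, -0.411, 0.231]
orientation: [-3.066, -0.683, 0.001]
contact_force: [0.4, -0.6, -0.1]
grip_width: 0.0501
gripper_force: 0.0
clock: 1.1
tcp_pos: [0.4394, -0.3724, 0.1693]
orientation: [-2.748, -1.517, 0.002]
contact_force: [0.1, -0.6, 0.2]
grip_width: 0.05
gripper_force: 0.0
t 1.1 shift [-0.14  0.03 14.03] yaw 57.81 turn 0.004 tilt [-0.002  0.002 -1.   ] F [ 0.1 -0.6  0.2]
```

View pics/c.png

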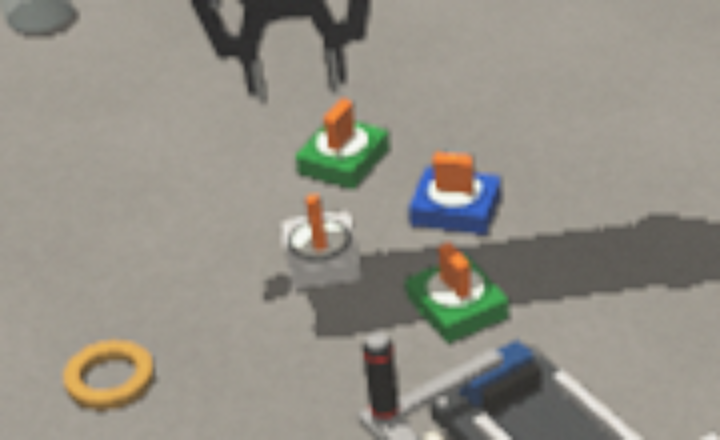

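The open fingers, at about (300,90) in the crop, are straight above the carrier's fin at (316,222) and lined up with it. I'll descend.

```bash
python3 -m crank '[[[0,0,4],[0,0,0]],[[0,0,4],[0,0,0]],[[0,0,4],[0,0,0]],[[-0.1,0,2],[0,0,0]],[[0,0,0],[0,0,0]]]'; python3 -m crank '[[[0,0,0],[0,0,0]],[[0,0,0],[0,0,0]],[[0,0,0],[0,0,0]],[[0,0,0],[0,0,0]],[[0,0,0],[0,0,0]]]' 0 60
```

```text
clock: 1.65
tcp_pos: [0.4377, -0.3728, 0.0285]
orientation: [-2.752, -1.504, 0.004]
contact_force: [-0.3, -0.5, -0.4]
grip_width: 0.0499
gripper_force: 0.0
clock: 2.15
tcp_pos: [0.4409, -0.375, 0.0332]
orientation: [2.753, 1.508, 0.002]
contact_force: [-0.2, 0.3, 6.5]
grip_width: 0.0106
gripper_force: 60.4
```

```bash
python3 -m crank '[[[0,0,-1],[0,0,0]],[[0,0,-3],[0,0,0]],[[0,0,-4],[0,0,0]],[[0,0,-4],[0,0,0]],[[0,0,-2],[0,0,0]]]';python3 -m crank '[[[0,0,0],[0,0,0]],[[0,0,0],[0,0,0]]]'
python3 - <<'E'
from h import *
to(W(0,-.03),.17,82.8)
z,d=optics.grab_frame("scene"); cv2.imwrite("pics/d.png",cv2.resize(z[60:200,120:300,::-1],None,fx=4,fy=4))
E
```

```text
clock: 2.65
tcp_pos: [0.4408, -0.3749, 0.1756]
orientation: [2.751, 1.508, 0.003]
contact_force: [0.8, -1.4, -2.6]
grip_width: 0.011
gripper_force: 59.2
clock: 2.85
tcp_pos: [0.4392, -0.3738, 0.171]
orientation: [-2.755, -1.51, 0.0]
contact_force: [0.4, -0.1, -4.6]
grip_width: 0.0107
gripper_force: 59.2
t 2.85 shift [ 27.3  -14.48   0.1 ] yaw 57.45 turn -0.442 tilt [-0.  0. -1.] F [ 0.4 -0.1 -4.6]
```

View pics/d.png

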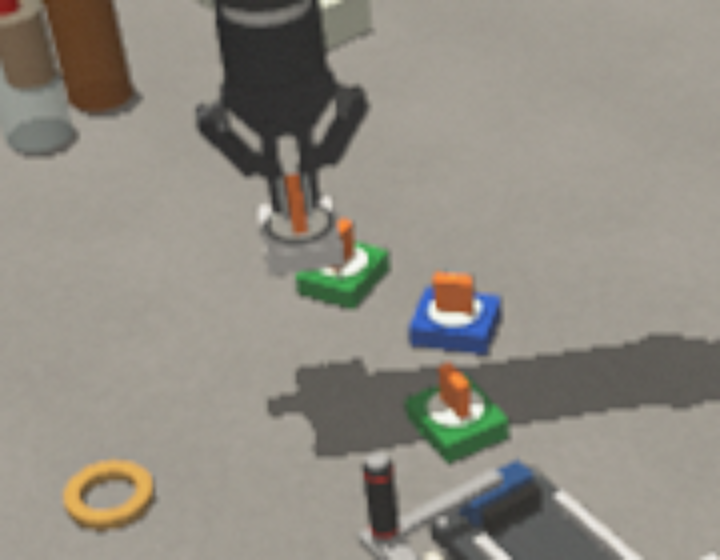

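The carrier hangs level in the fingers at about (300,230), and the green decoy behind it is untouched. Next: carry it over to the channel and turn it.

```bash
python3 -m crank '[[[2.1,-1.3,0],[0,0,0]],[[4.2,-2.2,0],[0,0,0]],[[4.2,-2.2,0],[0,0,0]],[[4.2,-2.2,0],[0,0,0]],[[4.2,-2.2,0],[0,0,0]]]';python3 -m crank '[[[4.2,-2.2,0],[0,0,0]],[[4.2,-2.2,0],[0,0,0]],[[0,0,0],[0,0,-0.147]],[[0,0,0],[0,0,-0.147]],[[0,0,0],[0,0,-0.147]]]'; python3 -m crank '[[[0,0,0],[0,0,0]],[[0,0,0],[0,0,0]],[[0,0,0],[0,0,0]]]';python3 - <<'E'
from h import *
to(W(0,-.03),.053,82.8)
for n in("top","scene"):
    z,d=optics.grab_frame(n); cv2.imwrite(f"pics/e{n}.png",cv2.resize(z[110:240,180:350,::-1],None,fx=4,fy=4)); P=cloud(n,d)
    h=cv2.cvtColor(z,cv2.COLOR_RGB2HSV)
    c=(P[...,0:2]-O); x=c@XL;y=c@YL
    m=(abs(x)<.06)&(abs(y+.03)<.06)&(P[...,2]>.12)&(P[...,2]<.162)
    L=np.c_[x[m],y[m]]*1000
    if m.sum()>5: print(n,m.sum(),np.percentile(L,[2,98],axis=0).round(1).tolist(),cv2.minAreaRect(L.astype(np.float32)),np.percentile(P[m][:,2],[2,50,98]))
E
```

```text
clock: 3.4
tcp_pos: [0.4548, -0.1584, 0.1694]
orientation: [-2.753, -1.508, 0.004]
contact_force: [1.1, 1.2, -2.4]
grip_width: 0.0113
gripper_force: 59.1
clock: 3.9
tcp_pos: [0.463, -0.0653, 0.1694]
orientation: [-2.348, -2.083, 0.004]
contact_force: [-1.1, 0.3, -4.0]
grip_width: 0.0111
gripper_force: 59.2
clock: 4.2
tcp_pos: [0.4639, -0.0661, 0.1706]
orientation: [-2.36, -2.071, 0.001]
contact_force: [0.7, -0.3, -3.4]
grip_width: 0.0109
gripper_force: 59.2
t 4.2 shift [ 0.04  0.02 11.76] yaw 82.54 turn -0.005 tilt [-0.001  0.    -1.   ] F [ 0.7 -0.3 -3.4]
scene 391 [[-28.3, -63.7], [30.1, 4.7]] ((0.3897743225097656, -30.383831024169922), (72.16934967041016, 61.26511001586914), 88.23922729492188) [0.13927738 0.15819724 0.16176573]
```

View pics/escene.png

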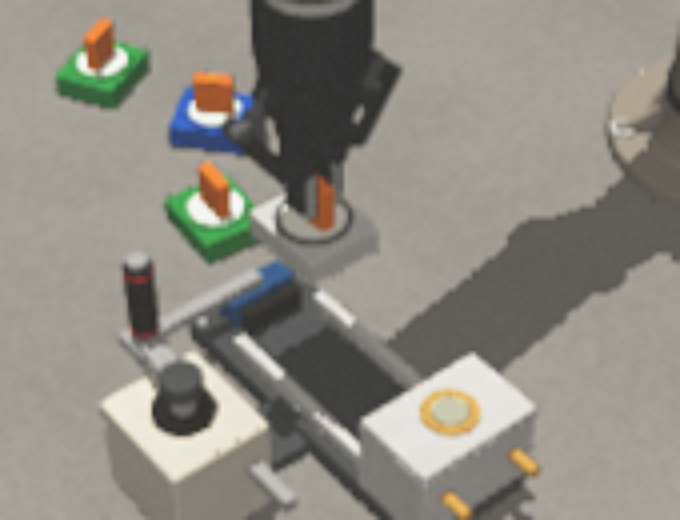

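The carrier hangs at about (315,230), directly over the channel with no visible tilt. Its measured centre is x 0.4, y −30 mm in the loader frame, which is good.

```bash
python3 -m crank '[[[0,0,3],[0,0,-0.015]],[[0,0,3],[0,0,0]],[[0,0,2.5],[0,0,0]],[[0,0,1.5],[0,0,0]],[[0,0,0],[0,0,0]]]';python3 -m crank '[[[0,0,0.8],[0,0,0]],[[0,0,0.5],[0,0,0]],[[0,0,0],[0,0,0]]]';python3 -m crank '[[[0,0,0.4],[0,0,0]],[[0,0,0],[0,0,0]]]'
```

```text
clock: 4.8
tcp_pos: [0.4629, -0.0659, 0.0695]
orientation: [-2.341, -2.091, 0.004]
contact_force: [-0.3, 0.3, -3.1]
grip_width: 0.0104
gripper_force: 59.2
clock: 5.1
tcp_pos: [0.4645, -0.0661, 0.0583]
orientation: [2.342, 2.093, -0.0]
contact_force: [0.2, 0.5, -3.3]
grip_width: 0.0111
gripper_force: 59.2
clock: 5.3
tcp_pos: [0.4644, -0.0661, 0.0543]
orientation: [2.342, 2.093, 0.0]
contact_force: [0.5, 0.5, -3.0]
grip_width: 0.0112
gripper_force: 59.2
```

```bash
python3 -m crank '[[[0,0,0.2],[0,0,0]],[[0,0,0],[0,0,0]]]';python3 -m crank '[[[0,0,0.1],[0,0,0]],[[0,0,0],[0,0,0]]]'
python3 - <<'E'
from h import *
z,d=optics.grab_frame("scene"); cv2.imwrite("pics/f.png",cv2.resize(z[110:240,180:350,::-1],None,fx=4,fy=4))
E
```

```text
clock: 5.5
tcp_pos: [0.4647, -0.066, 0.0532]
orientation: [2.342, 2.093, 0.0]
contact_force: [-2.3, 0.1, 7.4]
grip_width: 0.0106
gripper_force: 60.7
clock: 5.7
tcp_pos: [0.4647, -0.0661, 0.0531]
orientation: [2.342, 2.093, -0.001]
contact_force: [-7.7, -0.1, 21.9]
grip_width: 0.0108
gripper_force: 62.8
```

View pics/f.png

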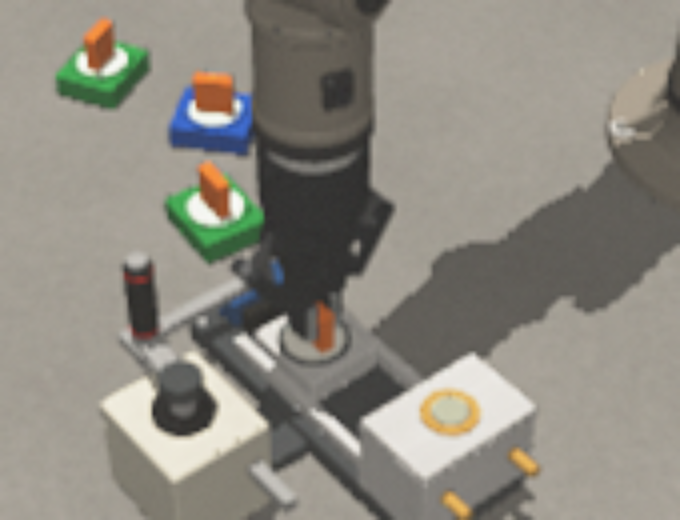

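The carrier is sitting between the rails at about (315,350) and it stopped at the predicted floor height. I'll release it.

```bash
python3 -m crank '[[[0,0,-0.2],[0,0,0]],[[0,0,0],[0,0,0]],[[0,0,0],[0,0,0]],[[0,0,0],[0,0,0]],[[0,0,0],[0,0,0]]]' 3.5;python3 -m crank '[[[0,0,-2],[0,0,0]],[[0,0,-4],[0,0,0]],[[0,0,-4],[0,0,0]],[[0,0,-4],[0,0,0]],[[0,0,-4],[0,0,0]]]';python3 - <<'E'
from h import *
to(W(.129,-.0495),.25,82.8)
E
```

```text
clock: 6.25
tcp_pos: [0.4644, -0.066, 0.0532]
orientation: [-2.342, -2.093, 0.0]
contact_force: [-0.1, 0.2, 0.2]
grip_width: 0.0351
gripper_force: 0.0
clock: 6.75
tcp_pos: [0.464, -0.0659, 0.2348]
orientation: [-2.342, -2.094, 0.0]
contact_force: [1.7, -1.4, -0.1]
grip_width: 0.0346
gripper_force: 0.0
t 6.75 shift [-2.11 12.88 -1.52] yaw 83.59 turn 0.014 tilt [-0.  0. -1.] F [ 1.7 -1.4 -0.1]
```

Run:
```python
from h import *
for n in("top","scene"):
    z,d=optics.grab_frame(n); P=cloud(n,d); c=(P[...,0:2]-O); x=c@XL*1000;y=c@YL*1000; h=P[...,2]*1000
    m=(np.hypot(x-129,y+49.5)<16)&(h>125)&(h<183)
    L=np.c_[x[m],y[m]]
    print(n,"sleeve",m.sum(),np.percentile(L,[2,50,98],axis=0).round(1).tolist() if m.sum() else "")
    t=m&(h>172); print(" top",t.sum(),np.c_[x[t],y[t]].mean(0).round(1) if t.sum() else "")
    if t.sum():
        v,u=np.nonzero(t); q=ray(n,u.mean(),v.mean(),.178); dq=q[:2]-O; print(" ray",dq@XL*1000,dq@YL*1000)
    k=(abs(x)<32)&(y>-76)&(y<30)&(h>37)&(h<46); 
    if k.sum(): print(" carrier top",k.sum(),cv2.minAreaRect(np.c_[x[k],y[k]].astype(np.float32)))
```

```text
top sleeve 0 
 top 0 
scene sleeve 137 [[121.1, -57.6], [132.3, -44.3], [138.4, -40.4]]
 top 40 [130.6 -47.8]
 ray 130.82313199349 -47.34200623149024
 carrier top 271 ((-0.3530139923095703, -25.604393005371094), (62.459075927734375, 82.9350814819336), 0.2406618744134903)
```

```bash
python3 -m crank '[[[0,0,0],[0,0,0.144]],[[0,0,0],[0,0,0.144]],[[0,0,0],[0,0,0.144]],[[0,0,0],[0,0,0.144]],[[0,0,0],[0,0,0.144]]]' 4 ;python3 -m crank '[[[0,0,0],[0,0,0.144]],[[0,0,0],[0,0,0.144]],[[0,0,0],[0,0,0.144]],[[0,0,0],[0,0,0.144]],[[0,0,0],[0,0,0.144]]]';python3 -m crank '[[[3,0.5,0],[0,0,0.144]],[[3,0.5,0],[0,0,0]],[[3,0.5,0],[0,0,0]],[[3,0.5,0],[0,0,0]],[[0,0,0],[0,0,0]]]';python3 - <<'E'
from h import *
to(W(.1295,-.0495),.136,-7.2); print(monitor.get_obs()["joints"].round(2))
E
```

```text
clock: 7.35
tcp_pos: [0.464, -0.066, 0.2325]
orientation: [-2.933, -1.126, 0.002]
contact_force: [-1.1, 0.2, -1.0]
grip_width: 0.0402
gripper_force: 0.0
clock: 7.85
tcp_pos: [0.464, -0.066, 0.2325]
orientation: [-3.141, -0.02, 0.002]
contact_force: [-0.0, -0.0, -0.0]
grip_width: 0.0405
gripper_force: 0.0
clock: 8.35
tcp_pos: [0.5845, -0.0977, 0.2319]
orientation: [-3.135, 0.198, -0.001]
contact_force: [-0.4, 0.3, -0.7]
grip_width: 0.0405
gripper_force: 0.0
t 8.35 shift [0.6  0.3  9.59] yaw -7.24 turn -0.001 tilt [ 0.  0. -1.] F [-0.4  0.3 -0.7]
[ 0.25  0.35 -0.24  1.75  0.09  1.05 -1.72]
```

```bash
python3 -m crank '[[[0.6,0.3,0],[0,0,0]],[[0,0,3],[0,0,0]],[[0,0,3],[0,0,0]],[[0,0,2.5],[0,0,0]],[[0,0,0.9],[0,0,0]]]';python3 -m crank '[[[0,0,0],[0,0,0]],[[0,0,0],[0,0,0]]]'
python3 - <<'E'
from h import *
to(W(.1295,-.0495),.138,-7.2)
z,d=optics.grab_frame("scene"); cv2.imwrite("pics/g.png",cv2.resize(z[120:250,170:340,::-1],None,fx=4,fy=4))
E
```

```text
clock: 8.85
tcp_pos: [0.5849, -0.1001, 0.1365]
orientation: [-3.135, 0.196, 0.008]
contact_force: [-0.9, -0.3, -0.3]
grip_width: 0.0403
gripper_force: 0.0
clock: 9.05
tcp_pos: [0.588, -0.1003, 0.1404]
orientation: [3.135, -0.196, 0.002]
contact_force: [0.7, 0.4, 0.3]
grip_width: 0.0398
gripper_force: 0.0
t 9.05 shift [0.22 0.08 0.24] yaw -7.17 turn 0.001 tilt [ 0.001 -0.    -1.   ] F [0.7 0.4 0.3]
```

View pics/g.png

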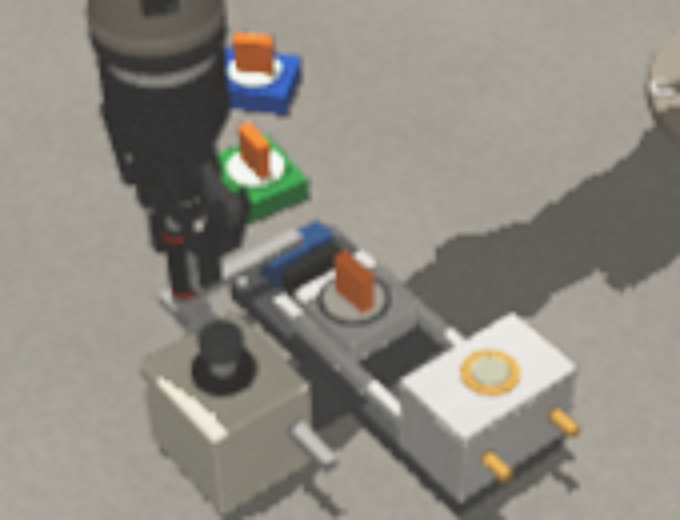

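The carrier is flat in the channel at about (355,300), ahead of the blue pusher. The fingers straddle the sleeve at about (180,270), above the crank arm. I'll close on the sleeve.

```bash
python3 -m crank '[[[0.2,0.1,0],[0,0,0]],[[0,0,0],[0,0,0]],[[0,0,0],[0,0,0]],[[0,0,0],[0,0,0]],[[0,0,0],[0,0,0]]]' 0 60; python3 -m crank '[[[0,0,0],[0,0,0]],[[0,0,0],[0,0,0]]]'
cat >> h.py <<'E'
def st():
    "crank angle from the tool, tangential/radial force on the tool (loader axes)"
    s=monitor.get_obs(); d=s["tcp_pos"][:2]-O; x,y=d@XL-.135,d@YL
    th=np.arctan2(-x,-y); f=s["contact_force"][:2]; F=np.array([f@XL,f@YL])
    t=np.array([-np.cos(th),np.sin(th)])
    print("t",round(s["clock"],2),"th",th.round(3),"rad mm",round(1000*np.hypot(x,y),1),"Ft",(F@t).round(2),"Fr",(F@np.array([x,y])/np.hypot(x,y)).round(2),"z",s["tcp_pos"][2].round(4),"grip",s["grip_width"].round(4),round(s["gripper_force"],1))
E
python3 - <<'E'
from h import *
st()
th=.11
for i in range(34):
    a,b=.11+.25*i,.11+.25*(i+1)
    # tool x = loader x, tool y = -loader y
    print(i,round(b,2),round(-5*(np.sin(b)-np.sin(a)),2),round(5*(np.cos(b)-np.cos(a)),2),end=" | ")
E
```

```text
clock: 9.6
tcp_pos: [0.5904, -0.1029, 0.1409]
orientation: [3.134, -0.198, 0.004]
contact_force: [-1.2, -3.0, 6.0]
grip_width: 0.0178
gripper_force: 58.6
clock: 9.8
tcp_pos: [0.5904, -0.1029, 0.1409]
orientation: [3.134, -0.198, 0.004]
contact_force: [-0.6, -1.7, 6.2]
grip_width: 0.0178
gripper_force: 58.6Traceback (most recent call last):
  File "<stdin>", line 2, in <module>
  File "h.py", line 24, in st
    print("t",round(s["clock"],2),"th",th.round(3),"rad mm",round(1000*np.hypot(x,y),1),"Ft",(F@t).round(2),"Fr",(F@np.array([x,y])/np.hypot(x,y)).round(2),"z",s["tcp_pos"][2].round(4),"grip",s["grip_width"].round(4),round(s["gripper_force"],1))
                                                                                                                                                                                                ^^^^^^^^^^^^^^^^^^^^^
AttributeError: 'float' object has no attribute 'round'
```

```bash
sed -i 's/,s\["grip_width"\].round(4)/,round(float(s["grip_width"]),4)/; s/th.round(3)/round(float(th),3)/' h.py
python3 - <<'E'
from h import *
st()
print(' | '.join(f"{i} {b:.2f} {-5*(np.sin(b)-np.sin(b-.25)):.2f} {5*(np.cos(b)-np.cos(b-.25)):.2f}" for i in range(34) for b in [.11+.25*(i+1)]))
E
```

```text
t 9.8 th 0.097 rad mm 51.2 Ft 0.17 Fr 1.77 z 0.1409 grip 0.0178 58.6
0 0.36 -1.21 -0.29 | 1 0.61 -1.10 -0.58 | 2 0.86 -0.92 -0.84 | 3 1.11 -0.69 -1.04 | 4 1.36 -0.41 -1.18 | 5 1.61 -0.11 -1.24 | 6 1.86 0.20 -1.23 | 7 2.11 0.50 -1.14 | 8 2.36 0.77 -0.98 | 9 2.61 0.99 -0.76 | 10 2.86 1.15 -0.49 | 11 3.11 1.23 -0.19 | 12 3.36 1.24 0.12 | 13 3.61 1.17 0.42 | 14 3.86 1.03 0.70 | 15 4.11 0.83 0.93 | 16 4.36 0.57 1.11 | 17 4.61 0.28 1.21 | 18 4.86 -0.03 1.25 | 19 5.11 -0.34 1.20 | 20 5.36 -0.62 1.08 | 21 5.61 -0.87 0.89 | 22 5.86 -1.06 0.65 | 23 6.11 -1.19 0.37 | 24 6.36 -1.25 0.06 | 25 6.61 -1.22 -0.25 | 26 6.86 -1.12 -0.54 | 27 7.11 -0.95 -0.80 | 28 7.36 -0.72 -1.02 | 29 7.61 -0.45 -1.16 | 30 7.86 -0.15 -1.24 | 31 8.11 0.16 -1.24 | 32 8.36 0.46 -1.16 | 33 8.61 0.74 -1.01
```

```bash
python3 -m crank '[[[-1.21,-0.29,0],[0,0,0]],[[-1.1,-0.58,0],[0,0,0]],[[-0.92,-0.84,0],[0,0,0]],[[0,0,0],[0,0,0]]]'; python3 -c "
from h import *
st()"
```

```text
clock: 10.2
tcp_pos: [0.5595, -0.08, 0.1408]
orientation: [3.135, -0.196, 0.002]
contact_force: [-3.5, 0.3, 9.2]
grip_width: 0.0177
gripper_force: 59.6
t 10.2 th 0.875 rad mm 50.2 Ft 2.17 Fr 2.8 z 0.1408 grip 0.0177 59.6
```

```bash
python3 -m crank '[[[-0.69,-1.04,0],[0,0,0]],[[-0.41,-1.18,0],[0,0,0]],[[-0.11,-1.24,0],[0,0,0]],[[0.2,-1.23,0],[0,0,0]],[[0.5,-1.14,0],[0,0,0]]]'; python3 -c "
from h import *
st()"; python3 -m crank '[[[0.77,-0.98,0],[0,0,0]],[[0.99,-0.76,0],[0,0,0]],[[1.15,-0.49,0],[0,0,0]],[[1.23,-0.19,0],[0,0,0]],[[0,0,0],[0,0,0]]]'; python3 -c "
from h import *
st()"
```

```text
clock: 10.7
tcp_pos: [0.5627, -0.0233, 0.1407]
orientation: [3.133, -0.198, 0.004]
contact_force: [2.4, -7.8, 4.9]
grip_width: 0.0176
gripper_force: 59.3
t 10.7 th 2.095 rad mm 49.0 Ft -4.78 Fr -6.61 z 0.1407 grip 0.0176 59.3
clock: 11.2
tcp_pos: [0.6076, -0.0043, 0.1408]
orientation: [3.134, -0.198, 0.004]
contact_force: [1.8, -4.6, 8.1]
grip_width: 0.0176
gripper_force: 59.7
t 11.2 th 3.135 rad mm 48.9 Ft 2.35 Fr -4.35 z 0.1408 grip 0.0176 59.7
```

```bash
python3 -m crank '[[[1.24,0.2,0],[0,0,0]],[[1.17,0.42,0],[0,0,0]],[[1.03,0.7,0],[0,0,0]],[[0.83,0.93,0],[0,0,0]],[[0.57,1.11,0],[0,0,0]]]'; python3 -c "
from h import *
st()"; python3 -m crank '[[[0.28,1.21,0],[0,0,0]],[[-0.03,1.25,0],[0,0,0]],[[-0.34,1.2,0],[0,0,0]],[[-0.62,1.08,0],[0,0,0]],[[0,0,0],[0,0,0]]]'; python3 -c "
from h import *
st()"
```

```text
clock: 11.7
tcp_pos: [0.6503, -0.0396, 0.1408]
orientation: [-3.132, 0.193, -0.001]
contact_force: [-2.7, 5.5, 8.7]
grip_width: 0.0177
gripper_force: 59.5
t 11.7 th -1.965 rad mm 50.4 Ft -6.04 Fr -1.15 z 0.1408 grip 0.0177 59.5
clock: 12.2
tcp_pos: [0.6379, -0.0894, 0.1409]
orientation: [-3.135, 0.198, -0.006]
contact_force: [1.7, -1.7, 5.9]
grip_width: 0.0177
gripper_force: 59.3
t 12.2 th -0.908 rad mm 51.4 Ft -0.07 Fr 2.41 z 0.1409 grip 0.0177 59.3
```

```bash
python3 - <<'E'
from math import *
for b in [6.61,6.71,6.81]+[6.91+.1*i for i in range(18)]: print(f"{b:.2f}: "+" ".join(f"[{-5*(sin(q)-sin(q-.05)):.2f},{5*(cos(q)-cos(q-.05)):.2f}]" for q in(b-.05,b)))
E
python3 -m crank '[[[-0.87,0.89,0],[0,0,0]],[[-1.06,0.65,0],[0,0,0]],[[-1.19,0.37,0],[0,0,0]],[[-1.25,0.06,0],[0,0,0]]]'; python3 -c "
from h import *
st()"; python3 -m crank '[[[-0.25,-0.02,0],[0,0,0]],[[-0.25,-0.03,0],[0,0,0]]]'; python3 -c "
from h import *
st()"; python3 -m crank '[[[-0.25,-0.05,0],[0,0,0]],[[-0.24,-0.07,0],[0,0,0]]]'; python3 -c "
from h import *
st()"
```

```text
6.61: [-0.24,-0.06] [-0.24,-0.07]
6.71: [-0.23,-0.09] [-0.23,-0.10]
6.81: [-0.22,-0.11] [-0.22,-0.12]
6.91: [-0.21,-0.13] [-0.21,-0.14]
7.01: [-0.20,-0.15] [-0.19,-0.16]
7.11: [-0.18,-0.17] [-0.17,-0.18]
7.21: [-0.16,-0.19] [-0.16,-0.20]
7.31: [-0.15,-0.20] [-0.13,-0.21]
7.41: [-0.12,-0.22] [-0.11,-0.22]
7.51: [-0.10,-0.23] [-0.09,-0.23]
7.61: [-0.08,-0.24] [-0.07,-0.24]
7.71: [-0.05,-0.24] [-0.04,-0.25]
7.81: [-0.03,-0.25] [-0.02,-0.25]
7.91: [-0.00,-0.25] [0.01,-0.25]
8.01: [0.02,-0.25] [0.03,-0.25]
8.11: [0.05,-0.25] [0.06,-0.24]
8.21: [0.07,-0.24] [0.08,-0.24]
8.31: [0.09,-0.23] [0.10,-0.23]
8.41: [0.12,-0.22] [0.13,-0.22]
8.51: [0.14,-0.21] [0.15,-0.20]
8.61: [0.16,-0.19] [0.17,-0.19]
clock: 12.6
tcp_pos: [0.5931, -0.1035, 0.1409]
orientation: [3.135, -0.198, 0.009]
contact_force: [4.9, -0.4, 4.1]
grip_width: 0.0174
gripper_force: 59.4
t 12.6 th 0.043 rad mm 51.3 Ft -4.87 Fr -0.45 z 0.1409 grip 0.0174 59.4
clock: 12.8
tcp_pos: [0.5878, -0.1021, 0.1409]
orientation: [3.135, -0.197, 0.007]
contact_force: [2.7, -4.0, 6.5]
grip_width: 0.0174
gripper_force: 59.5
t 12.8 th 0.151 rad mm 51.2 Ft -3.68 Fr 3.09 z 0.1409 grip 0.0174 59.5
clock: 13.0
tcp_pos: [0.5833, -0.1005, 0.1408]
orientation: [3.135, -0.197, 0.007]
contact_force: [2.4, -4.1, 7.5]
grip_width: 0.0176
gripper_force: 59.5
t 13.0 th 0.244 rad mm 51.0 Ft -3.72 Fr 2.98 z 0.1408 grip 0.0176 59.5
```

```bash
cat > chk.py <<'E'
from h import *
import sys
st(); s=monitor.get_obs(); d=s["tcp_pos"][:2]-O; x,y=d@XL-.135,d@YL; th=np.arctan2(-x,-y)
f=s["contact_force"][:2]; sys.exit(int(f@XL*-np.cos(th)+f@YL*np.sin(th)<-5.7))
E
python3 -m crank '[[[-0.24,-0.08,0],[0,0,0]],[[-0.23,-0.09,0],[0,0,0]],[[-0.23,-0.1,0],[0,0,0]]]' >/dev/null && python3 chk.py && python3 -m crank '[[[-0.22,-0.11,0],[0,0,0]],[[-0.22,-0.12,0],[0,0,0]]]' >/dev/null && python3 chk.py && python3 -m crank '[[[-0.21,-0.13,0],[0,0,0]],[[-0.21,-0.14,0],[0,0,0]]]' >/dev/null && python3 chk.py && python3 -m crank '[[[-0.2,-0.15,0],[0,0,0]],[[-0.19,-0.16,0],[0,0,0]]]' >/dev/null && python3 chk.py && python3 -m crank '[[[-0.18,-0.17,0],[0,0,0]],[[-0.17,-0.18,0],[0,0,0]]]' >/dev/null && python3 chk.py
```

```text
t 13.3 th 0.391 rad mm 50.9 Ft -4.65 Fr 2.76 z 0.1408 grip 0.0178 59.5
t 13.5 th 0.49 rad mm 50.8 Ft -5.04 Fr 1.45 z 0.1408 grip 0.0175 59.5
t 13.7 th 0.589 rad mm 50.7 Ft -3.64 Fr 1.18 z 0.1408 grip 0.0174 59.5
t 13.9 th 0.689 rad mm 50.6 Ft -5.51 Fr 0.89 z 0.1408 grip 0.0177 59.5
t 14.1 th 0.787 rad mm 50.5 Ft -4.2 Fr 0.99 z 0.1408 grip 0.0176 59.5
```

```bash
python3 -m crank '[[[-0.16,-0.19,0],[0,0,0]],[[-0.16,-0.2,0],[0,0,0]]]' >/dev/null && python3 chk.py && python3 -m crank '[[[-0.15,-0.2,0],[0,0,0]],[[-0.13,-0.21,0],[0,0,0]]]' >/dev/null && python3 chk.py && python3 -m crank '[[[-0.12,-0.22,0],[0,0,0]],[[-0.11,-0.22,0],[0,0,0]]]' >/dev/null && python3 chk.py && python3 -m crank '[[[-0.1,-0.23,0],[0,0,0]],[[-0.09,-0.23,0],[0,0,0]]]' >/dev/null && python3 chk.py && python3 -m crank '[[[-0.08,-0.24,0],[0,0,0]],[[-0.07,-0.24,0],[0,0,0]]]' >/dev/null && python3 chk.py
```

```text
t 14.3 th 0.88 rad mm 50.3 Ft -6.36 Fr 0.36 z 0.1408 grip 0.0173 59.6
```

```bash
python3 -m crank '[[[-0.15,-0.2,0],[0,0,0]]]' >/dev/null; python3 chk.py
```

```text
t 14.4 th 0.922 rad mm 50.3 Ft -7.04 Fr 0.27 z 0.1408 grip 0.0176 59.6
```

```bash
python3 -m crank '[[[-0.08,-0.1,0],[0,0,0]]]' >/dev/null; python3 chk.py;  python3 -m crank '[[[0,0,0],[0,0,0]]]' >/dev/null; python3 chk.py
```

```text
t 14.5 th 0.944 rad mm 50.2 Ft -7.48 Fr -0.2 z 0.1408 grip 0.0176 59.6
t 14.6 th 0.946 rad mm 50.2 Ft -7.33 Fr -0.15 z 0.1408 grip 0.0174 59.6
```

```bash
python3 -m crank '[[[-0.13,-0.21,0],[0,0,0]]]' >/dev/null; python3 chk.py;  python3 -m crank '[[[0,0,0],[0,0,0]]]' >/dev/null; python3 chk.py
```

```text
t 14.7 th 0.98 rad mm 50.2 Ft -9.34 Fr -0.46 z 0.1408 grip 0.0176 59.6
t 14.8 th 0.988 rad mm 50.2 Ft -8.26 Fr -0.53 z 0.1408 grip 0.018 59.7
```

```bash
python3 -m crank '[[[0.06,0.1,0],[0,0,0]],[[0,0,0],[0,0,0]]]' >/dev/null; python3 chk.py
```

```text
t 15.0 th 0.986 rad mm 50.1 Ft -5.34 Fr -0.67 z 0.1408 grip 0.0176 59.7
```

```bash
python3 -m crank '[[[0.06,0.1,0],[0,0,0]],[[0,0,0],[0,0,0]]]' >/dev/null; python3 chk.py;python3 -m crank '[[[0,0,0],[0,0,0]],[[0,0,0],[0,0,0]],[[0,0,0],[0,0,0]],[[0,0,0],[0,0,0]],[[0,0,0],[0,0,0]]]' 4.5; python3 -m crank '[[[0,0,-1],[0,0,0]],[[0,0,-3],[0,0,0]],[[0,0,-4],[0,0,0]],[[0,0,-4],[0,0,0]],[[0,0,-2],[0,0,0]]]';python3 -m crank '[[[0,0,0],[0,0,0]],[[4,0,0],[0,0,0]],[[4,0,0],[0,0,0]],[[4,0,0],[0,0,0]],[[0,0,0],[0,0,0]]]'
python3 - <<'E'
from h import *
to(W(.25,0),.3)
for n in("top","scene"):
    z,d=optics.grab_frame(n); P=cloud(n,d); c=(P[...,0:2]-O); x=c@XL*1000;y=c@YL*1000; h=P[...,2]*1000
    m=(np.hypot(x-135,y)<66)&(np.hypot(x-135,y)>34)&(h>172)&(h<183)
    if m.sum(): print(n,"sleeve top",m.sum(),np.c_[x[m],y[m]].mean(0).round(1),"th",np.arctan2(-(x[m].mean()-135),-y[m].mean()))
    if n=="scene": cv2.imwrite("pics/h.png",cv2.resize(z[120:250,170:340,::-1],None,fx=4,fy=4))
E
```

```text
t 15.2 th 0.982 rad mm 50.2 Ft -1.88 Fr -0.26 z 0.1407 grip 0.0173 59.9
clock: 15.7
tcp_pos: [0.5552, -0.075, 0.139]
orientation: [-3.135, 0.196, 0.001]
contact_force: [-0.3, 0.4, 0.9]
grip_width: 0.0451
gripper_force: 0.0
clock: 16.2
tcp_pos: [0.5569, -0.0751, 0.284]
orientation: [3.135, -0.197, 0.009]
contact_force: [1.3, -0.1, 0.1]
grip_width: 0.0448
gripper_force: 0.0
clock: 16.7
tcp_pos: [0.6774, -0.0906, 0.2768]
orientation: [-3.135, 0.197, 0.002]
contact_force: [0.1, -0.3, -0.6]
grip_width: 0.0453
gripper_force: 0.0
t 16.7 shift [ 3.52 -2.79 -2.32] yaw -7.19 turn None tilt [-0.001  0.001 -1.   ] F [ 0.1 -0.3 -0.6]
top sleeve top 11 [ 91.  -22.9] th 1.0901447621991882
scene sleeve top 38 [ 95.1 -27.1] th 0.9739049232376743
```

View pics/h.png

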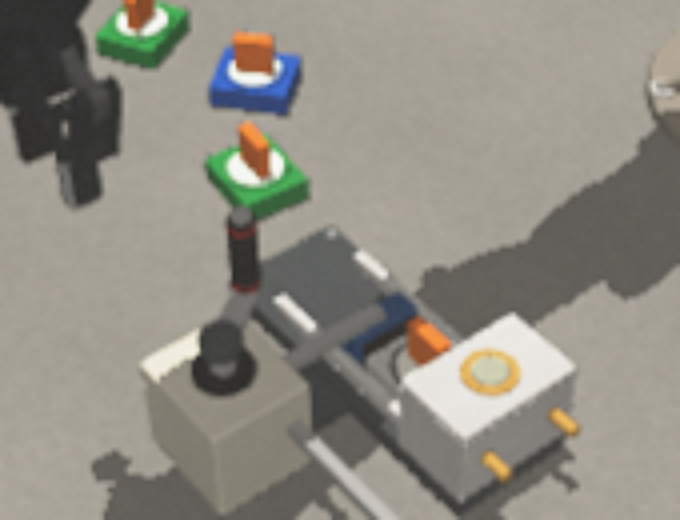

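The carrier is in the dock at about (420,350) with the pusher close behind it. The sleeve at (243,250) has stayed where I left it and the arm is clear. Handing in.

```bash
python3 -c "
from bench import r
print(r.hand_in())"
```

```text
the job is handed in; nothing more can be done
None
```

I set the carrier in the channel and wound the crank to about 7.26 rad. It stiffened there, putting an estimated 15 N on the hidden stop. I then let go, the sleeve stayed put, and I handed the job in at about 17 s; no verdict came back.

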